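# Make up a river kit and a tap-water kit of sample containers

## Robot

A 6-joint arm with a two-finger parallel gripper is mounted at the origin on the work surface. World frame = base frame: x ahead of the robot, y to its left, z up, the work surface at z = 0. Lengths are in m, angles in rad, forces in N, time in s.
With the tool pointing down it reaches from about 0.4 to 0.925 m from the base axis. Payload 12.5 kg.
Tool frame: the origin (TCP) lies midway between the tips of the shut fingers; the grasp point (between the pads) lies 19 mm behind it; z points along the fingers, y is the line along which they close (so a half turn about z gives the same grasp; the last joint's range is limited). The gripper opens to 95 mm and grips with 3 to 60 N. Pads are 20 mm wide; open, the fingers measure 119 mm over their backs; the gripper's body (75 mm by 180 mm) begins 59 mm behind the grasp point.
Start: joints at [-1.234, 0.491, 1.559, -0, 1.092, -0.106], TCP at [0.268, -0.565, 0.215] pointing down, gripper open.
Joint ranges: [-3.1, 3.1], [-0.84, 2.19], [0.05, 2.79], [-1.13, 4.28], [0.06, 2.93], [-2.69, 2.69]. Speed limits (rad/s): [2.22, 2.22, 2.79, 3.14, 3.14, 3.14].

## Interface

Orientations are given as a unit quaternion [x, y, z, w].
In Python, from plant import * gives the robot as it stands.
- The arm moves only by the shell command python3 -m jog 'ROWS' [FORCE]. ROWS is a JSON object of lists of equal length, an entry for each row: "xyz": the shift along the world's x, y, z in mm, a list of three; "yaw": the turn about the world's z in rad; "gripper": the finger opening in mm, from 0 to 95.1. In form: {"xyz": [[dx, dy, dz], ...], "yaw": [yaw, ...], "gripper": [gripper, ...]}. A call has 1 to 8 rows; each row is the pose to reach, as a shift and turn from the pose commanded when the call began; what a row does not reach only later rows make up. A row lasts 1/12 s, in which the tool goes at most 41.7 mm and 7.16 degrees, less where a joint would pass 70% of its speed; a pose out of reach is approached as far as the arm can. A call with a gripper value outside its range is refused whole. The fingers move at their own pace and stop on an object; FORCE is the grip in N (left out, the last holds). Time passes only in rows, so rows that repeat a pose let the fingers close. It gives the time, the measured TCP pose, the force, the opening and the grip force at its end, in the units of the state.
- observe(): the state, without advancing time (a new reading comes with each control period).
- get_image(name): name is "scene" or "side" or "wrist"; returns a dict with "color" (400x640x3 uint8, blue, green, red), "z_map" (400x640 float32, m along the optical axis (not along the pixel's ray), 0 where there is no reading), "intrinsics" (3x3 intrinsics, pixels), "rvec" (rotation vector, rad) and "tvec" (3), from world to camera coordinates, as OpenCV has them. Camera axes: x right, y down, z forward; pixel columns grow to the right and rows downward; lengths in m; the calibration is good to about 2 mm. A picture is of the moment at which its call begins.
- close_job(): hands the job in; it is judged then, once.
The state is a dict: "time_s": time; "q": joint angles; "qd": joint speeds; "tau": joint torques, N m; "tcp_pos": TCP position; "tool_rot": TCP orientation; "ft_force": force on the tool from outside, world axes, zero at the start; "torque": the same for the moment, N m; "gripper_width": finger opening in m; "grip_force": force on a finger pad.
Only numpy, scipy, OpenCV 4.12 (cv2) and the standard library are available. Lean on these libraries where they do the work, as an engineer would, in place of code of your own. Each camera call takes 0.05 s, during which the arm holds its last target. There are 200 camera calls.

## Task

Make up the two water-sampling kits: the river kit, in the long three-cell tray, takes the squat wide jar in its largest cell, the tall round bottle in its middle cell and the slim capped tube in its smallest cell; the tap-water kit, in the short two-cell tray, takes the square bottle in its larger cell and the small round pot in its smaller cell. Stand every container upright on the floor of its own cell, setting it down rather than dropping it. Leave the glass beaker and the conical flask standing where they are.

Things in the scene. Friction and masses are not known exactly. Their poses are not given: they have to be found in the camera images.
- jar_c (a point): Squat wide-mouth sample jar, white plastic, standing loose on the bench: round body 58 mm across, 54 mm high, with a ribbed lid 62 mm across over it, 72 mm high in all, about 0.1 kg. The point is its centre, on its axis, 36 mm above its underside; z points up along its axis.
- tall_bottle_c (a point): Tall round sample bottle, white plastic, standing loose: straight body 54 mm across up to 88 mm, short shoulder, ribbed cap 44 mm across from 94 mm to the top at 110 mm, about 0.11 kg. The point is its centre, on its axis, 55 mm above its underside; z up along its axis.
- tube_c (a point): Slim self-standing capped centrifuge tube, white plastic, standing loose on its flat foot: 29 mm across (30 mm at the foot), ribbed cap 34 mm across from 101 mm to the top at 115 mm, about 0.05 kg. It topples easily. The point is its centre, on its axis, 57.5 mm above its underside; z up along its axis.
- square_bottle_c (a point): Square sample bottle, white plastic, standing loose: body 50 x 50 mm with rounded edges and straight sides up to 78 mm, shoulder, round ribbed cap 38 mm across from 84 mm to the top at 99 mm, about 0.1 kg. The point is its centre, on its axis, 49.5 mm above its underside; x and y are square to its flat sides, z up.
- pot_c (a point): Small round specimen pot, white plastic, standing loose: body 34 mm across, 56 mm high, with a ribbed lid 40 mm across over it, 72 mm high in all, about 0.04 kg. The point is its centre, on its axis, 36 mm above its underside; z up along its axis.
- river_tray: Long loose grey-blue tray, three cells in a row, 226 mm (y) x 96 mm (x), 0.7 kg; walls, dividers 30 mm high, 4 mm thick, floor 4 mm; rim overhangs 5 mm, end lugs 15 mm. Origin: centre of underside; x across, y along the row, z up. Cells are 88 mm wide in x, centred on x = 0; lengths in y: largest 88 mm, centred at y = +65 mm; middle 70 mm at y = -18 mm; smallest 52 mm at y = -83 mm.
- tap_tray: Short loose grey-blue tray, two cells in a row, 144 mm (y) x 88 mm (x), 0.7 kg; walls, divider 30 mm high, 4 mm thick, floor 4 mm; rim overhangs 5 mm, end lugs 15 mm. Origin: centre of underside; x across, y along the row, z up. Cells are 80 mm wide in x, centred on x = 0; lengths in y: larger 76 mm, centred at y = +30 mm; smaller 56 mm at y = -40 mm.
- beaker_c (a point): Empty glass beaker, open, 68 mm across and 88 mm high, standing loose among the containers; not part of either kit. The point is its centre, 44 mm up.
- flask_c (a point): Conical glass flask, 68 mm across at the foot, 33 mm at the mouth, 110 mm high, standing loose among the containers; not part of either kit. The point is on its axis, 55 mm up.
There are look-alikes about, which are no part of the job. Leave any orange or yellow look-alike of the part that bears tube_c alone.

How it is judged:
At the end, for the whole second after the job is handed in: Each container stands in its own cell of its own tray, foot on the cell floor (within 6 mm), centred within 11 to 18 mm along the row and 18 to 33 mm across (about what the walls allow), upright within 7 degrees, released and at rest; both trays lie flat and still on the bench (y of jar_c in the frame of river_tray between 0.047 and 0.083 m and x of jar_c in the frame of river_tray between -0.018 and 0.018 m and z of jar_c in the frame of river_tray below 0.046 m and angle between each of jar_c, tall_bottle_c, tube_c, square_bottle_c, pot_c's own z axis and vertical below 0.12 rad and linear speed of each of jar, tall_bottle, tube, square_bottle, pot, river_tray, tap_tray below 0.02 m/s and contact force between each of jar, tall_bottle, tube, square_bottle, pot and the fingers below 0.1 N and y of tall_bottle_c in the frame of river_tray between -0.029 and -0.007 m and x of tall_bottle_c in the frame of river_tray between -0.02 and 0.02 m and z of tall_bottle_c in the frame of river_tray below 0.065 m and y of tube_c in the frame of river_tray between -0.098 and -0.068 m and x of tube_c in the frame of river_tray between -0.033 and 0.033 m and z of tube_c in the frame of river_tray below 0.0675 m and y of square_bottle_c in the frame of tap_tray between 0.014 and 0.046 m and x of square_bottle_c in the frame of tap_tray between -0.018 and 0.018 m and z of square_bottle_c in the frame of tap_tray below 0.0595 m and y of pot_c in the frame of tap_tray between -0.054 and -0.026 m and x of pot_c in the frame of tap_tray between -0.026 and 0.026 m and z of pot_c in the frame of tap_tray below 0.046 m and angle between each of river_tray, tap_tray's own z axis and vertical below 0.05 rad and height (world z) of each of river_tray, tap_tray below 0.01 m); the robot touches nothing.
It fails at once if a container was dropped or knocked flying (moving faster than 0.7 m/s with no finger on it, a fall of about 25 mm) ((contact force between jar and the fingers below 0.02 N and linear speed of jar above 0.7 m/s) or (contact force between tall_bottle and the fingers below 0.02 N and linear speed of tall_bottle above 0.7 m/s) or (contact force between tube and the fingers below 0.02 N and linear speed of tube above 0.7 m/s) or (contact force between square_bottle and the fingers below 0.02 N and linear speed of square_bottle above 0.7 m/s) or (contact force between pot and the fingers below 0.02 N and linear speed of pot above 0.7 m/s)).
It fails at once if the glass beaker was knocked over or shifted by more than 30 mm (angle between beaker_c's own z axis and vertical above 0.4 rad or distance of beaker_c from where it was at the start of the episode above 0.03 m).
It fails at once if the glass flask was knocked over or shifted by more than 30 mm (angle between flask_c's own z axis and vertical above 0.4 rad or distance of flask_c from where it was at the start of the episode above 0.03 m).
It also fails if it takes over 134 s, if anything falls off the work surface, if the arm or the gripper's body presses on something with over 40 N, if the wrist force passes 120 N, or if a joint passes its speed limit or range.

## Working session

There is one attempt and no reset: what is moved stays moved. The work goes in short steps, Python scripts to look and compute and a shell command to move; the robot and the scene stay as the last step left them, time stands still between calls to the robot, and variables do not carry over. Pictures are saved under pics/ and viewed, at most 14 in all, crops included, and the job is handed in when it is done.

```bash
ls; mkdir -p pics; cat > h.py <<'E'
from plant import *
import numpy as np, cv2
def cam(n):
    d=get_image(n); R,_=cv2.Rodrigues(np.array(d["rvec"],float)); t=np.array(d["tvec"],float).ravel()
    K=np.array(d["intrinsics"],float); z=d["z_map"]; v,u=np.mgrid[:z.shape[0],:z.shape[1]]
    P=np.stack([(u-K[0,2])/K[0,0]*z,(v-K[1,2])/K[1,1]*z,z],-1)
    W=(P-t)@R; W[z==0]=np.nan
    return d["color"],W,(K,R,t)
E
python3 - <<'E'
from h import *
for n in("scene","side","wrist"):
    c,W,(K,R,t)=cam(n); cv2.imwrite(f"pics/{n}0.png",c); np.save(f"{n}0.npy",W); print(n,-R.T@t,R[2])
o=observe(); print(o["time_s"],o["tcp_pos"],o["tool_rot"],o["gripper_width"])
E
```

```text
pics
scene [1.16791013 0.38805443 0.87989916] [-0.55842436 -0.36854239 -0.74319495]
side [0.30184694 0.72741477 0.99683944] [ 0.23964886 -0.59732609 -0.7653561 ]
wrist [ 0.33553549 -0.53189768  0.38486342] [-0.24684149 -0.11563542 -0.96213187]
0.15 [ 0.26775254 -0.56452369  0.21419223] [ 9.75589895e-01  2.19600024e-01 -5.67386177e-05 -4.28253416e-04] 0.09488269019476019
```

View pics/scene0.png

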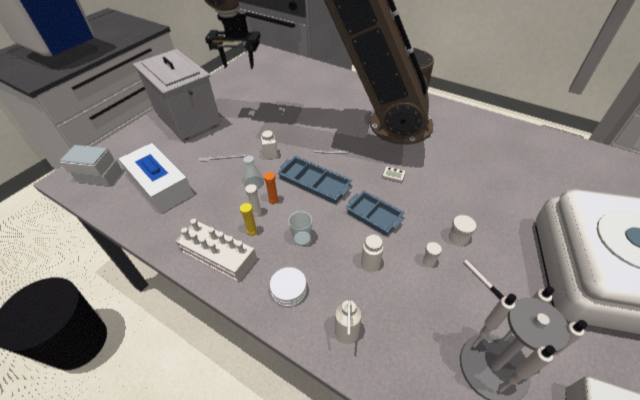

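View pics/side0.png

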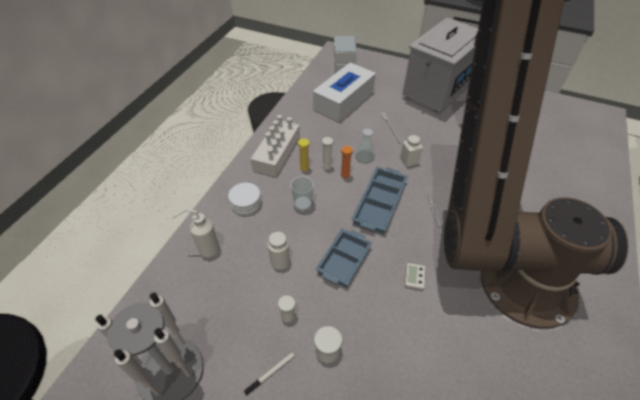

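Candidates in the scene view: white tube (253,200), with look-alikes orange (271,188) and yellow (248,219), which I leave alone. Tall bottle is at (372,252), with the wash bottle at (348,320) as a possible confusion. The jar is at (462,230) and the petri dishes at (288,286) are not it. The pot is at (432,254), the square bottle at (268,145), the flask at (251,172) and the beaker at (301,228). Trays are at (315,179) and (375,213).

```bash
cat > meas.py <<'E'
from h import *
W=np.load("scene0.npy"); S=np.load("side0.npy")
def top(W,u,v,h,r=22):
    w=W[max(0,v-r):v+r,u-r:u+r].reshape(-1,3); m=np.abs(w[:,2]-h)<.006; w=w[m]
    if len(w)<5: return None
    (c,rad)=cv2.minEnclosingCircle(w[:,:2].astype(np.float32)); return np.round([*c,rad,len(w)],4),np.round(np.median(w,0),4)
for n,h,a,b in [("jar",.072,(462,228),(328,340)),("tall",.11,(373,243),(278,240)),("tube",.115,(252,191),(327,143)),("square",.099,(267,136),(413,142)),("pot",.072,(432,248),(287,303)),("orange",.115,(271,178),(347,152)),("yellow",.115,(247,210),(304,145)),("beaker",.088,(300,217),(302,185)),("flask",.11,(250,160),(367,135))]:
    r=22 if n in("jar","beaker") else 13
    print(n,top(W,*a,h,r),top(S,*b,h,r))
for nm,f,X in(("scene0","pics/scene0.png",W),("side0","pics/side0.png",S)):
    c=cv2.imread(f).astype(int); m=((c[...,0]-c[...,2])>15)&(np.abs(X[...,2]-.03)<.005)
    m=cv2.morphologyEx(m.astype(np.uint8),cv2.MORPH_CLOSE,np.ones((3,3)))
    n,l,s,ce=cv2.connectedComponentsWithStats(m)
    for i in range(1,n):
        if s[i,4]>60:
            p=X[(l==i)][:,:2]; p=p[~np.isnan(p).any(1)]; r=cv2.minAreaRect((p*1000).astype(np.float32)); print(nm,s[i],r)
c=cv2.imread("pics/scene0.png"); cv2.imwrite("pics/crop1.png",cv2.resize(c[110:300,190:490],None,fx=2.6,fy=2.6,interpolation=cv2.INTER_CUBIC))
E
python3 meas.py
```

```text
jar (array([4.716e-01, 3.653e-01, 7.570e-02, 3.380e+02]), array([0.4301, 0.3748, 0.0721])) (array([4.251e-01, 3.738e-01, 3.240e-02, 5.990e+02]), array([0.4245, 0.3763, 0.0718]))
tall (array([6.422e-01, 1.951e-01, 2.260e-02, 2.030e+02]), array([0.6443, 0.1956, 0.1101])) (array([6.391e-01, 1.956e-01, 2.270e-02, 2.000e+02]), array([0.6386, 0.1966, 0.1095]))
tube (array([ 6.624e-01, -1.803e-01,  5.520e-02,  9.400e+01]), array([ 0.6657, -0.1937,  0.1149])) (array([ 6.616e-01, -1.966e-01,  1.870e-02,  7.500e+01]), array([ 0.6612, -0.1937,  0.1143]))
square (array([ 4.205e-01, -3.322e-01,  2.090e-02,  7.400e+01]), array([ 0.4215, -0.3294,  0.0987])) (array([ 4.163e-01, -3.306e-01,  2.130e-02,  8.400e+01]), array([ 0.4171, -0.3297,  0.0979]))
pot (array([5.533e-01, 3.323e-01, 2.170e-02, 1.680e+02]), array([0.5544, 0.332 , 0.0721])) (array([5.506e-01, 3.315e-01, 2.130e-02, 2.210e+02]), array([0.5495, 0.3324, 0.0717]))
orange (array([ 5.952e-01, -1.835e-01,  1.900e-02,  8.300e+01]), array([ 0.5961, -0.1824,  0.1149])) (array([ 5.929e-01, -1.821e-01,  1.930e-02,  7.600e+01]), array([ 0.5906, -0
[... 427 characters left out ...]
2e-01, -2.920e-01,  1.690e-02,  6.200e+01]), array([ 0.5643, -0.2901,  0.11  ])) (array([ 5.600e-01, -2.921e-01,  1.810e-02,  6.100e+01]), array([ 0.5613, -0.2896,  0.1099]))
scene0 [277 156  75  45 589] ((453.64910888671875, -122.50334167480469), (268.36517333984375, 109.36006927490234), 89.92955017089844)
scene0 [346 190  58  43 525] ((480.11199951171875, 121.27234649658203), (180.61976623535156, 100.11473083496094), 83.30872344970703)
side0 [353 168  54  63 613] ((452.2813415527344, -116.79743957519531), (255.83705139160156, 103.9587631225586), 89.89734649658203)
side0 [316 230  55  55 608] ((478.7612609863281, 126.16053771972656), (172.3337860107422, 96.2241439819336), 83.38468170166016)
```

View pics/crop1.png

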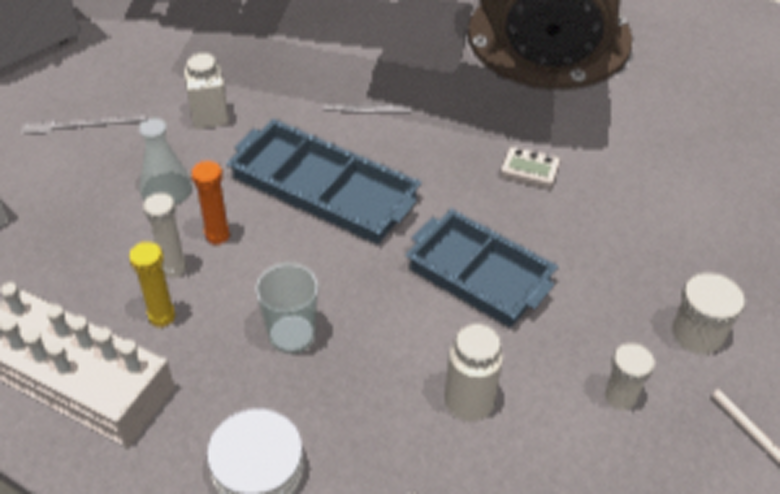

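The crop confirms the choices: the white tube stands between the orange and yellow ones, and in both trays the larger cell is towards +y. Next is the square bottle's yaw and a firmer tray fit.

```bash
python3 - <<'E'
from h import *
W=np.load("scene0.npy"); S=np.load("side0.npy")
P=[]
for X in(W,S):
    p=X.reshape(-1,3); p=p[(np.hypot(p[:,0]-.419,p[:,1]+.331)<.045)&(p[:,2]>.015)&(p[:,2]<.07)]; P.append(p)
    print(len(p), cv2.minAreaRect((p[:,:2]*1000).astype(np.float32)))
for X,f in((W,"pics/scene0.png"),(S,"pics/side0.png")):
    c=cv2.imread(f).astype(int); q=(c[...,0]-c[...,2])>15
    for n,cx,cy,a in(("river",.453,-.119,0),("tap",.4795,.124,-.117)):
        p=X[q&(np.abs(X[...,2]-.03)<.006)]; d=p[:,:2]-[cx,cy]; R=np.array([[np.cos(a),np.sin(a)],[-np.sin(a),np.cos(a)]]); l=d@R.T*1000
        l=l[(abs(l[:,0])<70)&(abs(l[:,1])<150)]; print(n,len(l),np.percentile(l,[1,5,95,99],axis=0).round(1).T.tolist())
        k=l[abs(l[:,0])<30]; h,e=np.histogram(k[:,1],bins=np.arange(-150,151,6)); print([(int(x),int(y)) for x,y in zip(e,h) if y])
E
```

```text
164 ((434.7850036621094, -316.1990966796875), (13.837018013000488, 49.637603759765625), 45.66075134277344)
248 ((416.29290771484375, -315.0740661621094), (65.03633117675781, 35.75697326660156), 0.7871692776679993)
river 585 [[-52.0, -49.8, 52.4, 53.7], [-122.1, -114.1, 120.2, 128.3]]
[(-132, 2), (-126, 10), (-120, 16), (-114, 23), (-108, 15), (-60, 5), (-54, 26), (18, 23), (108, 11), (114, 25), (120, 20), (126, 11)]
tap 638 [[-56.1, -46.9, 47.8, 49.4], [-145.2, -134.0, 78.8, 85.4]]
[(-138, 5), (-132, 24), (-126, 23), (-120, 14), (-114, 2), (-90, 10), (-84, 17), (-78, 25), (-72, 34), (-66, 1), (-12, 28), (66, 20), (72, 31), (78, 25), (84, 13)]
river 605 [[-52.2, -50.8, 48.0, 49.3], [-119.5, -112.5, 124.4, 129.4]]
[(-126, 4), (-120, 20), (-114, 33), (-108, 13), (-60, 10), (-54, 28), (18, 36), (24, 5), (108, 17), (114, 32), (120, 25), (126, 26)]
tap 770 [[-58.3, -47.7, 43.4, 45.9], [-144.1, -133.3, 81.0, 86.6]]
[(-138, 8), (-132, 26), (-126, 34), (-120, 26), (-90, 1), (-84, 24), (-78, 26), (-72, 45), (-66, 1), (-18, 4), (-12, 43), (66, 25), (72, 47), (78, 34), (84, 25)]
```

```bash
python3 -m jog '{"xyz":[[150,234,-64],[150,234,-64],[150,234,-64],[150,234,-64],[150,234,-64],[150,234,-64],[150,234,-64],[150,234,-64]],"yaw":[0.344,0.344,0.344,0.344,0.344,0.344,0.344,0.344],"gripper":[90,90,90,90,90,90,90,90]}' 25
python3 - <<'E'
from h import *
c,W,_=cam("wrist"); cv2.imwrite("pics/w1.png",c); o=observe(); print(o["tcp_pos"],o["tool_rot"])
p=W.reshape(-1,3); p=p[(np.hypot(p[:,0]-.419,p[:,1]+.331)<.05)&(p[:,2]<.11)]
k=p[abs(p[:,2]-.099)<.005]; print(len(k), k.mean(0) if len(k) else 0, cv2.minEnclosingCircle(k[:,:2].astype(np.float32)) if len(k) else 0)
k=p[(p[:,2]>.03)&(p[:,2]<.08)];print(len(k),cv2.minAreaRect((k[:,:2]*1000).astype(np.float32)))
E
```

```text
time_s: 0.82
tcp_pos: [0.4194, -0.3258, 0.1493]
tool_rot: [0.923, 0.385, -0.0, -0.002]
ft_force: [0.4, 0.1, -0.4]
gripper_width: 0.0898
grip_force: 0.0
[ 0.41883372 -0.32817644  0.15003737] [ 9.22839420e-01  3.85184088e-01 -2.44045800e-04 -7.51552699e-04]
1789 [ 0.4168419  -0.3318741   0.09939231] ((0.41610175371170044, -0.3328079581260681), 0.02038821205496788)
1480 ((416.70574951171875, -332.02471923828125), (48.45539093017578, 50.13928985595703), 44.56162643432617)
```

View pics/w1.png

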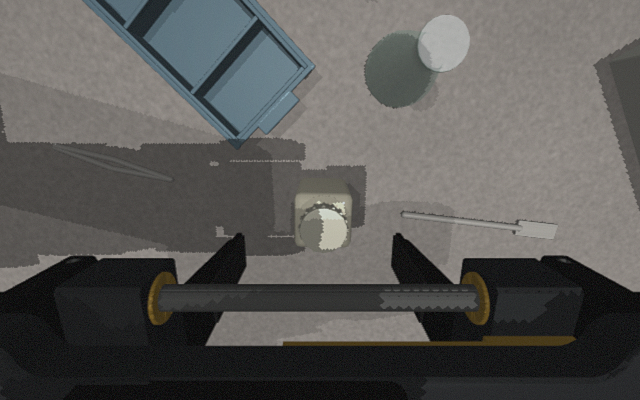

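The wrist view shows the square bottle's cap at (325,228), centred between the fingers and square to them. I'll descend and grip.

```bash
python3 -m jog '{"xyz":[[-1,-1.5,-40],[-1,-1.5,-75],[-1,-1.5,-100],[-1,-1.5,-108],[-1,-1.5,-108],[-1,-1.5,-108],[-1,-1.5,-108],[-1,-1.5,-108]],"yaw":[0,0,0,0,0,0,0,0],"gripper":[90,90,90,90,90,40,40,40]}' 25
python3 -m jog '{"xyz":[[0,0,0],[0,0,0],[0,0,0],[0,0,15],[0,0,50],[0,0,90],[0,0,130],[0,0,130]],"yaw":[0,0,0,0,0,0,0,0],"gripper":[40,40,40,40,40,40,40,40]}' 25
```

```text
time_s: 1.53
tcp_pos: [0.4173, -0.333, 0.0442]
tool_rot: [0.924, 0.383, 0.0, 0.001]
ft_force: [0.4, -1.0, 0.4]
gripper_width: 0.0755
grip_force: 0.0
time_s: 2.2
tcp_pos: [0.4187, -0.3339, 0.1795]
tool_rot: [0.924, 0.383, 0.002, 0.005]
ft_force: [0.7, -0.8, -1.0]
gripper_width: 0.0502
grip_force: 24.9
```

```bash
cat > held.py <<'E'
from h import *
import sys
o=observe(); T=np.array(o["tcp_pos"]); print("tcp",T.round(4),o["tool_rot"].round(3) if hasattr(o["tool_rot"],'round') else o["tool_rot"],o["gripper_width"],o["grip_force"],o["time_s"])
for n in("side","scene"):
    c,W,_=cam(n); cv2.imwrite(f"pics/{n}_{sys.argv[1]}.png",c)
    m=(np.hypot(W[...,0]-T[0],W[...,1]-T[1])<.045)&(np.abs(W[...,2]-T[2])<.12)
    b=c.astype(int); wh=m&(b.min(-1)>90)&(W[...,2]>.012); p=W[wh]
    if len(p)>10: print(n,len(p),"z rel tcp",np.percentile(p[:,2]-T[2],[1,3,97,99]).round(4),"xy",np.median(p[:,:2],0).round(4))
    v,u=np.where(wh); 
    if len(v): cv2.imwrite(f"pics/{n}_{sys.argv[1]}c.png",cv2.resize(c[max(0,int(v.mean())-60):int(v.mean())+60,max(0,int(u.mean())-80):int(u.mean())+80],None,fx=4,fy=4))
E
python3 held.py sq
```

```text
tcp [ 0.4187 -0.3339  0.1795] [0.924 0.383 0.002 0.005] 0.05024710785574677 24.911497235298157 2.2
side 438 z rel tcp [-0.0484 -0.0463  0.0466  0.0484] xy [ 0.4218 -0.3154]
scene 483 z rel tcp [-0.0505 -0.0475  0.0894  0.1014] xy [ 0.434  -0.3189]
```

```bash
python3 -m jog '{"xyz":[[5,36,0],[11,76,0],[16,116,0],[21,156,0],[27,197,0],[32,238,0],[37,278,0],[43,319,0]],"yaw":[0.05,0.11,0.16,0.22,0.28,0.34,0.4,0.45],"gripper":[40,40,40,40,40,40,40,40]}'
python3 -m jog '{"xyz":[[5,40,0],[11,80,0],[16,115,0],[20,145,0],[23,162,0],[23,167,0],[23,167,-15],[23,167,-30]],"yaw":[0.05,0.1,0.16,0.2,0.218,0.218,0.218,0.218],"gripper":[40,40,40,40,40,40,40,40]}'
python3 -m jog '{"xyz":[[0,0,-10],[0,0,-20],[0,0,-30],[0,0,-40],[0,0,-50],[0,0,-58],[0,0,-64],[0,0,-68]],"yaw":[0,0,0,0,0,0,0,0],"gripper":[40,40,40,40,40,40,40,40]}'
python3 held.py sq2
```

```text
time_s: 2.97
tcp_pos: [0.4588, -0.0112, 0.1711]
tool_rot: [0.814, 0.581, -0.001, -0.001]
ft_force: [1.4, -0.5, -0.4]
gripper_width: 0.0501
grip_force: 24.9
time_s: 3.63
tcp_pos: [0.4823, 0.1537, 0.1414]
tool_rot: [0.747, 0.665, -0.0, -0.0]
ft_force: [0.3, 0.5, -1.1]
gripper_width: 0.0502
grip_force: 24.9
time_s: 4.3
tcp_pos: [0.4827, 0.1537, 0.0739]
tool_rot: [0.747, 0.665, -0.0, -0.0]
ft_force: [0.2, 0.4, -1.4]
gripper_width: 0.0501
grip_force: 24.9
tcp [0.4827 0.1537 0.0739] [ 0.747  0.665 -0.    -0.   ] 0.0501130225278651 24.91147667169571 4.3
side 506 z rel tcp [-0.0464 -0.0419  0.0485  0.0502] xy [0.4813 0.1761]
scene 327 z rel tcp [-0.0449 -0.0431  0.0342  0.0921] xy [0.5056 0.1712]
```

```bash
python3 - <<'E'
from h import *
c,W,_=cam("wrist"); cv2.imwrite("pics/w2.png",c)
E
```

```text
(no output)
```

View pics/w2.png

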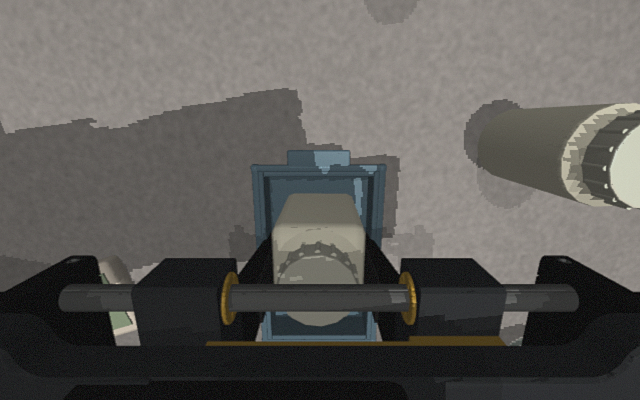

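View pics/scene_sq2c.png

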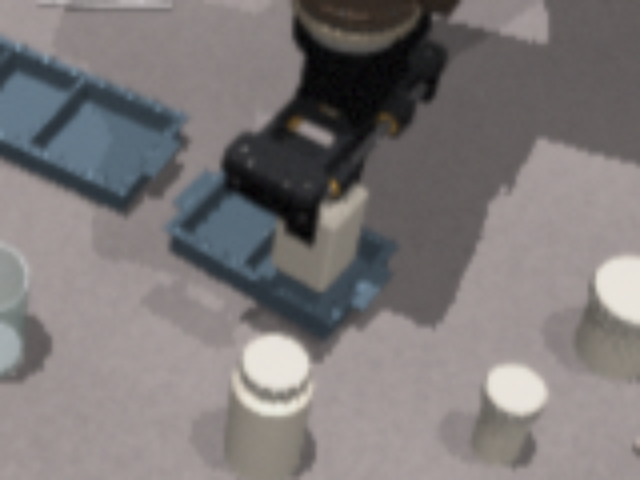

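The bottle sits centred over the larger cell (wrist view: body at (318,240) inside cell edges 255–385). I'll lower it slowly until the force shows contact.

```bash
python3 -m jog '{"xyz":[[0,0,-4],[0,0,-8],[0,0,-11],[0,0,-14],[0,0,-16],[0,0,-18],[0,0,-19],[0,0,-19]],"yaw":[0,0,0,0,0,0,0,0],"gripper":[40,40,40,40,40,40,40,40]}'
python3 -m jog '{"xyz":[[0,0,-1],[0,0,-2],[0,0,-2],[0,0,-2]],"yaw":[0,0,0,0],"gripper":[40,40,40,40]}'
```

```text
time_s: 5.12
tcp_pos: [0.4829, 0.1538, 0.0557]
tool_rot: [0.747, 0.665, 0.0, 0.0]
ft_force: [0.5, -0.2, -0.4]
gripper_width: 0.0502
grip_force: 24.9
time_s: 5.45
tcp_pos: [0.4838, 0.1537, 0.0548]
tool_rot: [0.747, 0.665, 0.001, 0.001]
ft_force: [0.1, -4.1, 15.6]
gripper_width: 0.0498
grip_force: 25.0
```

```bash
python3 -m jog '{"xyz":[[0,0,1],[0,0,1],[0,0,1],[0,0,1],[0,0,1],[0,0,1],[0,0,10],[0,0,30]],"yaw":[0,0,0,0,0,0,0,0],"gripper":[55,60,65,72,72,72,72,72]}'
python3 -m jog '{"xyz":[[0,0,40],[0,0,80],[0,0,115],[30,30,115],[60,60,115],[70,100,115],[70,140,115],[70,179,115]],"yaw":[0,0,0,0,0,0.05,0.1,0.117],"gripper":[90,90,90,90,90,90,90,90]}'
python3 - <<'E'
from h import *
o=observe(); print(o["tcp_pos"])
c,W,_=cam("wrist"); p=W.reshape(-1,3)
for x,y,h in((.552,.332,.072),):
    k=p[(np.hypot(p[:,0]-x,p[:,1]-y)<.03)&(abs(p[:,2]-h)<.005)]; print(len(k),cv2.minEnclosingCircle(k[:,:2].astype(np.float32)))
c,W,_=cam("side"); p=W.reshape(-1,3); k=p[(np.hypot(p[:,0]-.483,p[:,1]-.154)<.04)&(abs(p[:,2]-.103)<.006)]; print(len(k),cv2.minEnclosingCircle(k[:,:2].astype(np.float32)),k[:,2].mean())
E
```

```text
time_s: 6.12
tcp_pos: [0.4818, 0.1536, 0.0827]
tool_rot: [0.747, 0.665, -0.002, -0.001]
ft_force: [-0.7, -0.8, -1.1]
gripper_width: 0.0716
grip_force: 0.0
time_s: 6.78
tcp_pos: [0.553, 0.3345, 0.1991]
tool_rot: [0.706, 0.708, 0.0, 0.0]
ft_force: [0.8, -0.2, 0.4]
gripper_width: 0.09
grip_force: 0.0
[0.55303271 0.33450431 0.19914933]
1173 ((0.5495463609695435, 0.33077865839004517), 0.021413305774331093)
164 ((0.48336151242256165, 0.15410825610160828), 0.020849596709012985) 0.10232191843432217
```

```bash
python3 -m jog '{"xyz":[[-1.5,-1.5,-40],[-1.5,-1.5,-80],[-1.5,-1.5,-115],[-1.5,-1.5,-140],[-1.5,-1.5,-152],[-1.5,-1.5,-156],[-1.5,-1.5,-156],[-1.5,-1.5,-156]],"yaw":[0,0,0,0,0,0,0,0],"gripper":[60,60,60,60,60,60,55,50]}' 15
python3 -m jog '{"xyz":[[0,0,0],[0,0,0],[0,0,0],[0,0,0],[0,0,0],[0,0,0],[0,0,0],[0,0,0]],"yaw":[0,0,0,0,0,0,0,0],"gripper":[30,30,30,30,30,30,30,30]}' 15
```

```text
time_s: 7.55
tcp_pos: [0.5521, 0.3314, 0.0443]
tool_rot: [0.707, 0.707, 0.001, 0.0]
ft_force: [0.4, 0.7, 0.6]
gripper_width: 0.0532
grip_force: 0.0
time_s: 8.22
tcp_pos: [0.5519, 0.3316, 0.0441]
tool_rot: [0.707, 0.708, 0.001, 0.0]
ft_force: [0.2, -0.3, 7.1]
gripper_width: 0.0396
grip_force: 15.0
```

```bash
python3 -m jog '{"xyz":[[0,0,20],[0,0,60],[0,0,100],[0,0,125],[-12,-38,125],[-24,-78,125],[-36,-117,125],[-48,-156,125]],"yaw":[0,0,0,0,-0.03,-0.06,-0.09,-0.117],"gripper":[30,30,30,30,30,30,30,30]}'
python3 -m jog '{"xyz":[[-11,-37,0],[-20,-70,0],[-28,-88,0],[-29,-91,0],[-29,-91,-30],[-29,-91,-60],[-29,-91,-80],[-29,-91,-90]],"yaw":[0,0,0,0,0,0,0,0],"gripper":[30,30,30,30,30,30,30,30]}'
python3 held.py pot
```

```text
time_s: 8.88
tcp_pos: [0.5023, 0.174, 0.1682]
tool_rot: [0.747, 0.665, 0.0, 0.0]
ft_force: [2.2, -0.6, -0.8]
gripper_width: 0.0393
grip_force: 15.0
time_s: 9.55
tcp_pos: [0.4738, 0.0847, 0.0757]
tool_rot: [0.747, 0.665, -0.001, -0.001]
ft_force: [-0.3, -0.4, -1.3]
gripper_width: 0.0397
grip_force: 15.0
tcp [0.4738 0.0847 0.0757] [ 0.747  0.665 -0.001 -0.001] 0.03968803785838512 15.00001385807991 9.55
side 271 z rel tcp [-0.0509 -0.0432  0.0302  0.0315] xy [0.4733 0.0972]
scene 160 z rel tcp [-0.0561 -0.0473  0.0288  0.0301] xy [0.4835 0.0954]
```

View pics/side_potc.png

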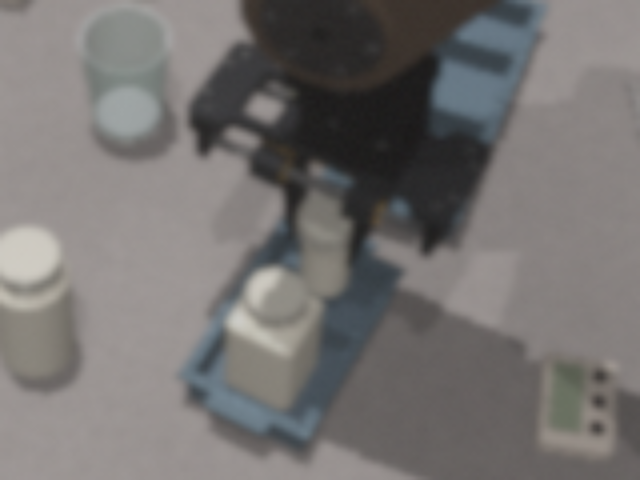

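The pot hangs upright over the smaller cell, and the square bottle stands in the larger one. Lowering now.

```bash
python3 -m jog '{"xyz":[[0,0,-8],[0,0,-16],[0,0,-22],[0,0,-26],[0,0,-28],[0,0,-29],[0,0,-30],[0,0,-30]],"yaw":[0,0,0,0,0,0,0,0],"gripper":[30,30,30,30,30,30,30,30]}'
python3 -m jog '{"xyz":[[0,0,-1],[0,0,-2],[0,0,-2],[0,0,-2]],"yaw":[0,0,0,0],"gripper":[30,30,30,30]}'
```

```text
time_s: 10.32
tcp_pos: [0.4744, 0.0843, 0.0481]
tool_rot: [0.747, 0.665, 0.0, 0.0]
ft_force: [-0.7, 0.3, 1.7]
gripper_width: 0.0395
grip_force: 15.0
time_s: 10.65
tcp_pos: [0.4742, 0.0843, 0.0469]
tool_rot: [0.747, 0.665, 0.0, 0.0]
ft_force: [-3.6, -0.2, 17.7]
gripper_width: 0.0396
grip_force: 15.0
```

```bash
python3 -m jog '{"xyz":[[0,0,1],[0,0,1],[0,0,1],[0,0,1],[0,0,1],[0,0,15],[0,0,50],[0,0,90]],"yaw":[0,0,0,0,0,0,0,0],"gripper":[45,50,55,60,60,60,60,60]}'
python3 -m jog '{"xyz":[[0,10,40],[-5,40,70],[-14,80,70],[-21,120,70],[-28,160,70],[-35,200,70],[-42,240,60],[-48,280,60]],"yaw":[0.02,0.04,0.06,0.08,0.1,0.117,0.117,0.117],"gripper":[94,94,94,94,94,94,94,94]}'
python3 -m jog '{"xyz":[[0,9,0],[0,9,0]],"yaw":[0,0],"gripper":[94,94]}'
python3 - <<'E'
from h import *
o=observe(); print(o["tcp_pos"])
c,W,_=cam("wrist"); p=W.reshape(-1,3)
k=p[(np.hypot(p[:,0]-.425,p[:,1]-.374)<.045)&(abs(p[:,2]-.072)<.005)]; print(len(k),cv2.minEnclosingCircle(k[:,:2].astype(np.float32)))
c,W,_=cam("side"); p=W.reshape(-1,3); k=p[(np.hypot(p[:,0]-.474,p[:,1]-.0845)<.03)&(abs(p[:,2]-.076)<.006)]; print(len(k),cv2.minEnclosingCircle(k[:,:2].astype(np.float32)),k[:,2].mean())
E
```

```text
time_s: 11.32
tcp_pos: [0.4732, 0.0842, 0.1352]
tool_rot: [0.747, 0.665, -0.002, -0.001]
ft_force: [0.4, 1.1, -0.5]
gripper_width: 0.0597
grip_force: 0.0
time_s: 11.98
tcp_pos: [0.425, 0.3659, 0.1945]
tool_rot: [0.707, 0.708, -0.001, -0.0]
ft_force: [1.5, -0.4, -1.1]
gripper_width: 0.0939
grip_force: 0.0
time_s: 12.15
tcp_pos: [0.4256, 0.3755, 0.1951]
tool_rot: [0.706, 0.709, -0.0, -0.0]
ft_force: [-1.0, -0.8, 0.6]
gripper_width: 0.0941
grip_force: 0.0
[0.42558128 0.37550337 0.19505166]
2863 ((0.42449307441711426, 0.3744424283504486), 0.0322258397936821)
0 ((0.0, 0.0), 0.0) nan<stdin>:5: RuntimeWarning: Mean of empty slice.
  ret = ret.dtype.type(ret / rcount)
```

```bash
python3 -m jog '{"xyz":[[-1,1,-40],[-1,1,-80],[-1,1,-115],[-1,1,-138],[-1,1,-149],[-1,1,-152],[-1,1,-152],[-1,1,-152]],"yaw":[0,0,0,0,0,0,0,0],"gripper":[94,94,94,94,94,94,85,75]}' 25
python3 -m jog '{"xyz":[[0,0,0],[0,0,0],[0,0,0],[0,0,0],[0,0,0],[0,0,0],[0,0,0],[0,0,0]],"yaw":[0,0,0,0,0,0,0,0],"gripper":[50,50,50,50,50,50,50,50]}' 25
python3 - <<'E'
from h import *
c,W,_=cam("scene"); cv2.imwrite("pics/s_jar.png",c); p=W.reshape(-1,3); k=p[(np.hypot(p[:,0]-.474,p[:,1]-.0845)<.035)&(p[:,2]>.06)]; print(len(k),cv2.minEnclosingCircle(k[:,:2].astype(np.float32)),k[:,2].mean())
E
```

```text
time_s: 12.92
tcp_pos: [0.4261, 0.3742, 0.0451]
tool_rot: [0.707, 0.707, 0.001, 0.0]
ft_force: [-0.4, -0.3, -0.3]
gripper_width: 0.0856
grip_force: 0.0
time_s: 13.58
tcp_pos: [0.4256, 0.3745, 0.0444]
tool_rot: [0.707, 0.708, 0.001, 0.0]
ft_force: [0.6, -0.4, 5.8]
gripper_width: 0.0614
grip_force: 25.0
145 ((0.47535476088523865, 0.08444483578205109), 0.021175231784582138) 0.07385448403234002
```

```bash
python3 -m jog '{"xyz":[[0,0,20],[0,0,60],[0,0,100],[0,-5,130],[2,-40,135],[5,-80,135],[8,-120,135],[11,-160,135]],"yaw":[0,0,0,0,0,0,0,0],"gripper":[50,50,50,50,50,50,50,50]}'
python3 -m jog '{"xyz":[[2,-40,0],[5,-80,0],[8,-120,0],[11,-160,0],[14,-200,0],[16,-235,0],[17,-260,0],[17,-267.5,0]],"yaw":[0,0,0,0,0,0,0,0],"gripper":[50,50,50,50,50,50,50,50]}'
python3 -m jog '{"xyz":[[0,0,-15],[0,0,-35],[0,0,-55],[0,0,-75],[0,0,-90],[0,0,-97],[0,0,-100],[0,0,-100]],"yaw":[0,0,0,0,0,0,0,0],"gripper":[50,50,50,50,50,50,50,50]}'
python3 held.py jar
python3 - <<'E'
from h import *
c,W,_=cam("wrist"); cv2.imwrite("pics/w3.png",c)
E
```

```text
time_s: 14.3
tcp_pos: [0.4358, 0.2129, 0.1789]
tool_rot: [0.706, 0.708, 0.0, 0.0]
ft_force: [1.4, 0.1, -0.8]
gripper_width: 0.0617
grip_force: 25.0
time_s: 14.97
tcp_pos: [0.4534, -0.0562, 0.1787]
tool_rot: [0.708, 0.707, -0.0, 0.0]
ft_force: [-0.1, -0.6, -1.2]
gripper_width: 0.0615
grip_force: 25.0
time_s: 15.63
tcp_pos: [0.4533, -0.0529, 0.0785]
tool_rot: [0.707, 0.708, -0.0, -0.0]
ft_force: [-0.0, -0.4, -0.3]
gripper_width: 0.062
grip_force: 25.0
tcp [ 0.4533 -0.0529  0.0785] [ 0.707  0.708 -0.    -0.   ] 0.061954793186864886 24.99978393316269 15.6333
side 564 z rel tcp [-0.0414 -0.0383  0.0302  0.0661] xy [ 0.4507 -0.0349]
scene 302 z rel tcp [-0.0419 -0.0387  0.0314  0.0912] xy [ 0.47   -0.0351]
```

View pics/w3.png

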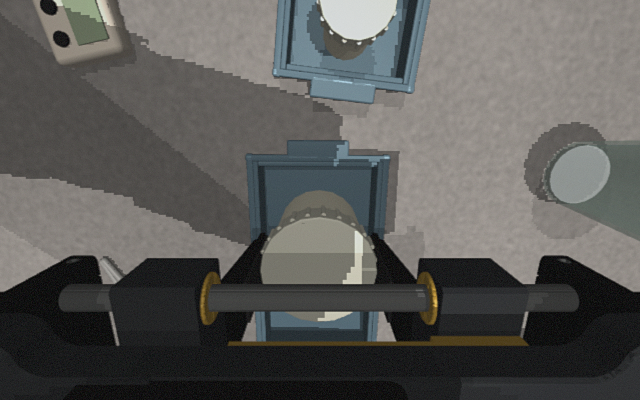

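The jar is over the largest cell, body foot at (318,205) inside cell edges 248–388. The pot stands in the tap tray at top. Lowering.

```bash
python3 -m jog '{"xyz":[[0,0,-8],[0,0,-16],[0,0,-22],[0,0,-26],[0,0,-28],[0,0,-29],[0,0,-30],[0,0,-30]],"yaw":[0,0,0,0,0,0,0,0],"gripper":[50,50,50,50,50,50,50,50]}'
python3 -m jog '{"xyz":[[0,0,-1],[0,0,-2],[0,0,-2],[0,0,-2]],"yaw":[0,0,0,0],"gripper":[50,50,50,50]}'
```

```text
time_s: 16.45
tcp_pos: [0.4533, -0.0532, 0.0486]
tool_rot: [0.707, 0.707, 0.0, -0.0]
ft_force: [-1.3, 0.4, -1.3]
gripper_width: 0.0613
grip_force: 25.0
time_s: 16.78
tcp_pos: [0.4537, -0.0533, 0.048]
tool_rot: [0.707, 0.708, 0.0, 0.001]
ft_force: [-4.2, 0.8, 20.8]
gripper_width: 0.0616
grip_force: 25.0
```

```bash
python3 -m jog '{"xyz":[[0,0,1],[0,0,1],[0,0,1],[0,0,1],[0,0,1],[0,0,15],[0,0,50],[0,0,90]],"yaw":[0,0,0,0,0,0,0,0],"gripper":[68,72,76,80,80,80,80,80]}'
python3 -m jog '{"xyz":[[0,0,35],[0,0,60],[25,32,60],[50,64,60],[75,96,60],[100,130,60],[124,163,60],[148,196,60]],"yaw":[0,0,0,0,0,0,0,0],"gripper":[80,80,80,80,80,80,80,80]}'
python3 -m jog '{"xyz":[[24,32,0],[38,51,0],[39.5,52.5,0],[39.5,52.5,0]],"yaw":[0,0,0,0],"gripper":[80,80,80,80]}'
python3 - <<'E'
from h import *
o=observe(); print(o["tcp_pos"])
c,W,_=cam("wrist"); p=W.reshape(-1,3)
k=p[(np.hypot(p[:,0]-.64,p[:,1]-.196)<.035)&(abs(p[:,2]-.11)<.005)]; print(len(k),cv2.minEnclosingCircle(k[:,:2].astype(np.float32)))
for f in("scene0","side0"):
    p=np.load(f+".npy").reshape(-1,3); d=np.hypot(p[:,0]-.64,p[:,1]-.196); k=p[(d>.05)&(d<.16)&(p[:,2]>.06)&(p[:,2]<.3)]; print(f,len(k), k.min(0) if len(k) else 0,k.max(0) if len(k) else 0)
c,W,_=cam("side"); p=W.reshape(-1,3); k=p[(np.hypot(p[:,0]-.453,p[:,1]+.053)<.04)&(p[:,2]>.06)]; print(len(k),cv2.minEnclosingCircle(k[:,:2].astype(np.float32)),k[:,2].mean())
E
```

```text
time_s: 17.45
tcp_pos: [0.4523, -0.053, 0.1363]
tool_rot: [0.707, 0.707, -0.001, -0.002]
ft_force: [0.5, -0.7, 0.1]
gripper_width: 0.0801
grip_force: 0.0
time_s: 18.12
tcp_pos: [0.6021, 0.1448, 0.1964]
tool_rot: [0.707, 0.708, -0.0, -0.0]
ft_force: [1.0, -1.0, 0.7]
gripper_width: 0.0801
grip_force: 0.0
time_s: 18.45
tcp_pos: [0.6407, 0.1963, 0.1955]
tool_rot: [0.706, 0.708, -0.001, -0.0]
ft_force: [-0.3, -0.2, 0.3]
gripper_width: 0.08
grip_force: 0.0
[0.64074154 0.19625239 0.19551841]
1853 ((0.6394971013069153, 0.1946517676115036), 0.023217201232910156)
scene0 93 [0.53997789 0.31122076 0.06012265] [0.57359432 0.33887996 0.07583566]
side0 78 [0.5384297  0.31034508 0.06736053] [0.5689178  0.33742968 0.07607166]
350 ((0.45220425724983215, -0.05122566595673561), 0.03296070918440819) 0.07393690013778202
```

```bash
python3 -m jog '{"xyz":[[-1,-1,-40],[-1,-1,-80],[-1,-1,-115],[-1,-1,-138],[-1,-1,-148],[-1,-1,-151],[-1,-1,-151],[-1,-1,-151]],"yaw":[0,0,0,0,0,0,0,0],"gripper":[80,80,80,80,80,75,70,65]}' 25
python3 -m jog '{"xyz":[[0,0,0],[0,0,0],[0,0,0],[0,0,0],[0,0,0],[0,0,0],[0,0,0],[0,0,0]],"yaw":[0,0,0,0,0,0,0,0],"gripper":[45,45,45,45,45,45,45,45]}' 25
```

```text
time_s: 19.22
tcp_pos: [0.6406, 0.1941, 0.0475]
tool_rot: [0.707, 0.707, 0.001, 0.001]
ft_force: [-0.4, -1.0, 1.3]
gripper_width: 0.0684
grip_force: 0.0
time_s: 19.88
tcp_pos: [0.6404, 0.1944, 0.047]
tool_rot: [0.707, 0.707, 0.001, 0.001]
ft_force: [-0.9, -1.0, 7.3]
gripper_width: 0.0532
grip_force: 25.0
```

```bash
python3 -m jog '{"xyz":[[0,0,20],[0,0,60],[0,0,100],[0,0,135],[-17,-30,135],[-35,-63,135],[-53,-95,135],[-71,-127,135]],"yaw":[0,0,0,0,0,0,0,0],"gripper":[45,45,45,45,45,45,45,45]}'
python3 -m jog '{"xyz":[[-18,-32,0],[-36,-64,0],[-54,-96,0],[-72,-128,0],[-90,-160,0],[-106,-187,0],[-114,-200,0],[-115.5,-202.5,0]],"yaw":[0,0,0,0,0,0,0,0],"gripper":[45,45,45,45,45,45,45,45]}'
python3 -m jog '{"xyz":[[0,0,-15],[0,0,-35],[0,0,-55],[0,0,-75],[0,0,-90],[0,0,-97],[0,0,-100],[0,0,-100]],"yaw":[0,0,0,0,0,0,0,0],"gripper":[45,45,45,45,45,45,45,45]}'
python3 held.py tall
python3 - <<'E'
from h import *
c,W,_=cam("wrist"); cv2.imwrite("pics/w4.png",c)
E
```

```text
time_s: 20.55
tcp_pos: [0.5676, 0.0663, 0.181]
tool_rot: [0.706, 0.708, 0.0, 0.0]
ft_force: [0.2, -0.5, -1.0]
gripper_width: 0.054
grip_force: 25.0
time_s: 21.22
tcp_pos: [0.4521, -0.1371, 0.181]
tool_rot: [0.708, 0.707, -0.0, 0.0]
ft_force: [0.3, -0.4, -0.5]
gripper_width: 0.054
grip_force: 25.0
time_s: 21.88
tcp_pos: [0.4535, -0.1349, 0.0806]
tool_rot: [0.707, 0.708, -0.0, -0.0]
ft_force: [0.2, -0.8, -0.1]
gripper_width: 0.0538
grip_force: 25.0
tcp [ 0.4535 -0.1349  0.0806] [ 0.707  0.708 -0.    -0.   ] 0.05381549502985959 24.997583627700806 21.8833
side 523 z rel tcp [-0.0458 -0.037   0.0652  0.0944] xy [ 0.4499 -0.1147]
scene 307 z rel tcp [-0.0429 -0.0412  0.0625  0.0659] xy [ 0.4698 -0.1149]
```

View pics/side_tallc.png

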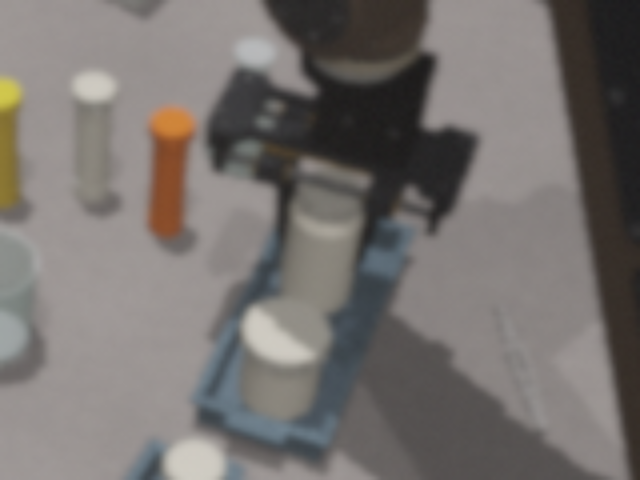

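Bottle is upright over the middle cell, with the jar standing in the largest. Lowering.

```bash
python3 -m jog '{"xyz":[[0,0,-8],[0,0,-16],[0,0,-22],[0,0,-26],[0,0,-28],[0,0,-29],[0,0,-30],[0,0,-30]],"yaw":[0,0,0,0,0,0,0,0],"gripper":[45,45,45,45,45,45,45,45]}'
python3 -m jog '{"xyz":[[0,0,-1],[0,0,-2],[0,0,-2],[0,0,-2]],"yaw":[0,0,0,0],"gripper":[45,45,45,45]}'
```

```text
time_s: 22.7
tcp_pos: [0.4532, -0.1352, 0.0509]
tool_rot: [0.707, 0.707, -0.0, -0.0]
ft_force: [-1.3, -0.1, 2.4]
gripper_width: 0.054
grip_force: 25.0
time_s: 23.03
tcp_pos: [0.4533, -0.1354, 0.0503]
tool_rot: [0.707, 0.708, 0.0, 0.001]
ft_force: [-6.5, 1.4, 28.0]
gripper_width: 0.0538
grip_force: 25.0
```

```bash
python3 -m jog '{"xyz":[[0,0,1],[0,0,1],[0,0,1],[0,0,1],[0,0,1],[0,0,15],[0,0,50],[0,0,90]],"yaw":[0,0,0,0,0,0,0,0],"gripper":[60,65,70,75,75,75,75,75]}'
python3 -m jog '{"xyz":[[0,0,35],[0,0,65],[30,-8,65],[60,-17,65],[90,-26,65],[120,-34,65],[150,-43,65],[180,-51,65]],"yaw":[-0.1,-0.22,-0.34,-0.46,-0.58,-0.7,-0.82,-0.94],"gripper":[65,65,65,65,65,65,65,65]}'
python3 -m jog '{"xyz":[[20,-6,0],[29,-9,0],[29,-9,0],[29,-9,0],[29,-9,0],[29,-9,0]],"yaw":[-0.12,-0.24,-0.36,-0.47,-0.47,-0.47],"gripper":[65,65,65,65,65,65]}'
python3 - <<'E'
from h import *
o=observe(); print(o["tcp_pos"],o["tool_rot"])
c,W,_=cam("wrist"); cv2.imwrite("pics/w5.png",c); p=W.reshape(-1,3)
k=p[(np.hypot(p[:,0]-.662,p[:,1]+.194)<.03)&(abs(p[:,2]-.115)<.005)]; print(len(k),cv2.minEnclosingCircle(k[:,:2].astype(np.float32)))
c,W,_=cam("side"); p=W.reshape(-1,3); k=p[(np.hypot(p[:,0]-.453,p[:,1]+.135)<.035)&(abs(p[:,2]-.11)<.01)]; print(len(k),cv2.minEnclosingCircle(k[:,:2].astype(np.float32)),k[:,2].mean())
E
```

```text
time_s: 23.7
tcp_pos: [0.4523, -0.1348, 0.1382]
tool_rot: [0.707, 0.707, -0.001, -0.002]
ft_force: [0.3, -0.4, -0.1]
gripper_width: 0.0748
grip_force: 0.0
time_s: 24.37
tcp_pos: [0.6346, -0.1866, 0.2032]
tool_rot: [0.951, 0.308, -0.0, -0.0]
ft_force: [0.1, -0.3, 1.3]
gripper_width: 0.0648
grip_force: 0.0
time_s: 24.87
tcp_pos: [0.6622, -0.1952, 0.2033]
tool_rot: [0.997, 0.083, -0.0, -0.0]
ft_force: [-0.5, 0.0, -0.3]
gripper_width: 0.0651
grip_force: 0.0
[ 0.66221047 -0.1951786   0.20326516] [ 9.96586325e-01  8.25566151e-02 -3.00351746e-04 -1.12975242e-04]
1110 ((0.6614600419998169, -0.19826747477054596), 0.018347835168242455)
179 ((0.4527714252471924, -0.1328437328338623), 0.02350674569606781) 0.11143465852951727
```

View pics/w5.png

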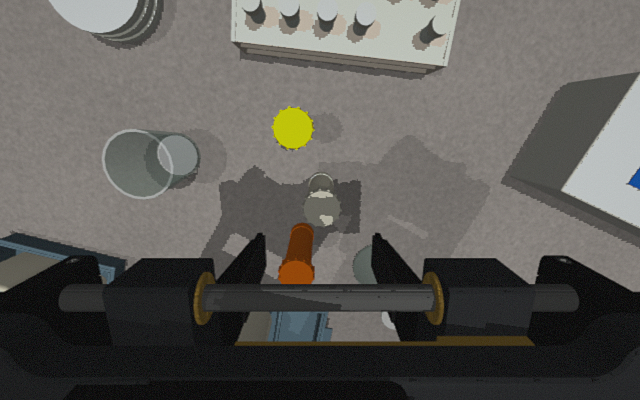

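The wrist view shows the white tube's cap at (322,208) between the fingers, yellow at (293,128) and orange at (297,270) clear of them, and the flask low at right. Tall bottle checks out in its cell. Descending.

```bash
python3 -m jog '{"xyz":[[-0.5,-2,-30],[-0.5,-2,-60],[-0.5,-2,-90],[-0.5,-2,-115],[-0.5,-2,-133],[-0.5,-2,-142],[-0.5,-2,-145],[-0.5,-2,-145]],"yaw":[0,0,0,0,0,0,0,0],"gripper":[62,62,62,62,62,60,57,52]}' 12
python3 -m jog '{"xyz":[[0,0,0],[0,0,0],[0,0,0],[0,0,0],[0,0,0],[0,0,0],[0,0,0],[0,0,0]],"yaw":[0,0,0,0,0,0,0,0],"gripper":[46,40,34,20,20,20,20,20]}' 12
```

```text
time_s: 25.63
tcp_pos: [0.6619, -0.1973, 0.0587]
tool_rot: [0.997, 0.081, -0.0, -0.0]
ft_force: [0.8, -0.1, 0.3]
gripper_width: 0.0548
grip_force: 0.0
time_s: 26.3
tcp_pos: [0.6623, -0.1974, 0.0596]
tool_rot: [0.997, 0.081, 0.001, 0.0]
ft_force: [-0.5, -0.1, 6.3]
gripper_width: 0.0336
grip_force: 12.0
```

Width 33.6 mm means the pads met the cap at their upper edge, so I'll reopen and grip the cap squarely.

```bash
python3 -m jog '{"xyz":[[0,0,0],[0,0,0],[0,0,0],[0,0,0],[0,0,8],[0,0,18],[0,0,26],[0,0,26]],"yaw":[0,0,0,0,0,0,0,0],"gripper":[36,40,45,50,50,50,50,50]}'
python3 - <<'E'
from h import *
for n in("scene","side"):
    c,W,_=cam(n); p=W.reshape(-1,3); k=p[(np.hypot(p[:,0]-.662,p[:,1]+.197)<.022)&(p[:,2]>.0)&(p[:,2]<.12)]
    for a,b in((.01,.04),(.04,.08),(.109,.12)):
        q=k[(k[:,2]>a)&(k[:,2]<b)]; print(n,a,len(q),np.median(q,0).round(4))
E
python3 -m jog '{"xyz":[[0,0,0],[0,0,0],[0,0,0],[0,0,0],[0,0,0],[0,0,0],[0,0,0],[0,0,0]],"yaw":[0,0,0,0,0,0,0,0],"gripper":[46,42,38,20,20,20,20,20]}' 12
```

```text
time_s: 26.97
tcp_pos: [0.6628, -0.1976, 0.0873]
tool_rot: [0.997, 0.081, 0.002, 0.001]
ft_force: [0.7, -0.0, 0.6]
gripper_width: 0.0497
grip_force: 0.0
scene 0.01 60 [ 0.6711 -0.1862  0.0227]
scene 0.04 72 [ 0.6723 -0.1862  0.0616]
scene 0.109 75 [ 0.6687 -0.1962  0.115 ]
side 0.01 60 [ 0.6562 -0.1864  0.0261]
side 0.04 62 [ 0.6567 -0.1868  0.0581]
side 0.109 0 [nan nan nan]
time_s: 27.73
tcp_pos: [0.6618, -0.1972, 0.0845]
tool_rot: [0.997, 0.081, -0.0, 0.0]
ft_force: [-0.7, -0.3, -0.7]
gripper_width: 0.0337
grip_force: 12.0
  return _methods._mean(a, axis=axis, dtype=dtype,
  ret = um.true_divide(
```

```bash
python3 -m jog '{"xyz":[[0,0,15],[0,0,50],[0,0,90],[0,0,125],[0,0,142],[-15,0,142],[-40,0,142],[-70,0,142]],"yaw":[0,0,0,0.08,0.16,0.26,0.36,0.46],"gripper":[20,20,20,20,20,20,20,20]}' 18
python3 -m jog '{"xyz":[[-30,0,0],[-60,-1,0],[-90,-2,0],[-115,-3,0],[-132,-3,0],[-138,-3,0],[-138.5,-3,0],[-138.5,-3,0]],"yaw":[0.12,0.24,0.36,0.48,0.6,0.72,0.84,0.95],"gripper":[20,20,20,20,20,20,20,20]}'
python3 -m jog '{"xyz":[[0,0,-15],[0,0,-35],[0,0,-55],[0,0,-75],[0,0,-90],[0,0,-100],[0,0,-106],[0,0,-106]],"yaw":[0,0,0,0,0,0,0,0],"gripper":[20,20,20,20,20,20,20,20]}'
python3 held.py tube
```

```text
time_s: 28.4
tcp_pos: [0.5915, -0.197, 0.2266]
tool_rot: [0.951, 0.309, 0.0, 0.0]
ft_force: [-0.3, -0.6, -0.2]
gripper_width: 0.033
grip_force: 18.0
time_s: 29.07
tcp_pos: [0.4528, -0.2003, 0.2271]
tool_rot: [0.705, 0.709, 0.0, 0.0]
ft_force: [-0.4, 0.3, -0.9]
gripper_width: 0.0333
grip_force: 18.0
time_s: 29.73
tcp_pos: [0.453, -0.2, 0.1198]
tool_rot: [0.707, 0.707, -0.0, -0.001]
ft_force: [0.4, 0.2, -0.6]
gripper_width: 0.0333
grip_force: 18.0
tcp [ 0.453  -0.2     0.1198] [ 0.707  0.707 -0.    -0.001] 0.033340836184694175 18.00004005432129 29.7333
side 277 z rel tcp [-0.0999 -0.0914  0.0944  0.1027] xy [ 0.4503 -0.1884]
scene 258 z rel tcp [-0.0907 -0.0898  0.0329  0.0564] xy [ 0.4625 -0.189 ]
```

View pics/side_tubec.png

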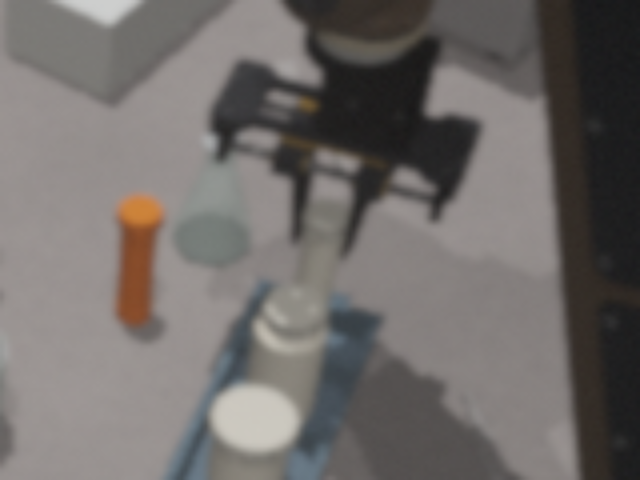

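View pics/scene_tubec.png

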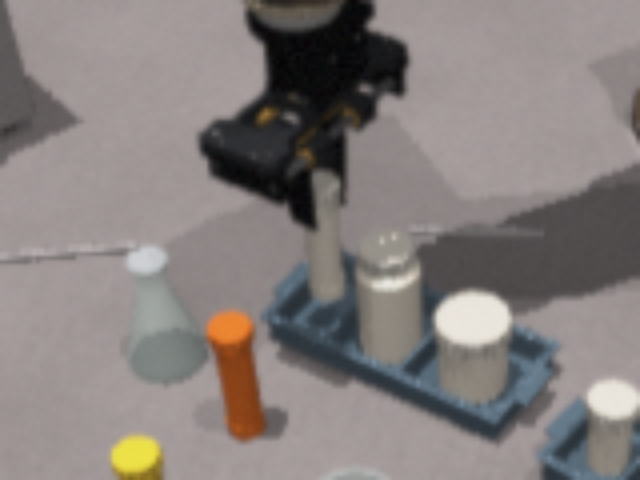

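The tube hangs upright over the smallest cell in both views. Lowering.

```bash
python3 -m jog '{"xyz":[[0,0,-8],[0,0,-16],[0,0,-22],[0,0,-26],[0,0,-28],[0,0,-30],[0,0,-31],[0,0,-31]],"yaw":[0,0,0,0,0,0,0,0],"gripper":[20,20,20,20,20,20,20,20]}'
python3 -m jog '{"xyz":[[0,0,-1],[0,0,-1],[0,0,-1]],"yaw":[0,0,0],"gripper":[20,20,20]}'
```

```text
time_s: 30.5
tcp_pos: [0.4533, -0.2002, 0.0895]
tool_rot: [0.707, 0.707, 0.0, -0.0]
ft_force: [-0.3, -0.5, -0.3]
gripper_width: 0.0335
grip_force: 18.0
time_s: 30.75
tcp_pos: [0.4533, -0.2003, 0.0888]
tool_rot: [0.707, 0.707, 0.0, 0.0]
ft_force: [0.9, -0.1, -1.0]
gripper_width: 0.0337
grip_force: 18.0
```

```bash
python3 -m jog '{"xyz":[[0,0,-1],[0,0,-2],[0,0,-2],[0,0,-2]],"yaw":[0,0,0,0],"gripper":[20,20,20,20]}'
```

```text
time_s: 31.08
tcp_pos: [0.4543, -0.2007, 0.0879]
tool_rot: [0.707, 0.707, 0.0, 0.002]
ft_force: [-0.4, 1.1, 14.0]
gripper_width: 0.0332
grip_force: 18.0
```

Contact made. Release slowly, rise, move aside and check.

```bash
python3 -m jog '{"xyz":[[0,0,1],[0,0,1],[0,0,1],[0,0,1],[0,0,1],[0,0,1],[0,0,15],[0,0,45]],"yaw":[0,0,0,0,0,0,0,0],"gripper":[36,40,45,50,55,60,60,60]}'
python3 -m jog '{"xyz":[[0,0,40],[0,0,80],[0,0,120],[0,-40,120],[0,-80,120],[0,-120,120],[0,-160,120],[0,-200,120]],"yaw":[0,0,0,0,0,0,0,0],"gripper":[60,60,60,60,60,60,60,60]}'
python3 -m jog '{"xyz":[[0,0,0],[0,0,0],[0,0,0],[0,0,0]],"yaw":[0,0,0,0],"gripper":[60,60,60,60]}'
python3 - <<'E'
from h import *
for n in("scene","side"):
    c,W,_=cam(n); cv2.imwrite(f"pics/end_{n}.png",cv2.resize(c[100:320,180:500] if n=="scene" else c[100:320,230:470],None,fx=2.4,fy=2.4)); p=W.reshape(-1,3)
    for nm,x,y,h in(("jar",.453,-.052,.076),("tall",.453,-.135,.114),("tube",.453,-.2,.119),("sq",.4825,.154,.103),("pot",.4745,.0845,.076),("beaker",.669,-.018,.088),("flask",.5615,-.292,.11)):
        k=p[(np.hypot(p[:,0]-x,p[:,1]-y)<.04)&(abs(p[:,2]-h)<.007)]
        print(n,nm,len(k),np.round([*cv2.minEnclosingCircle(k[:,:2].astype(np.float32))[0],k[:,2].max()],4) if len(k) else 0)
E
```

```text
time_s: 31.75
tcp_pos: [0.452, -0.1996, 0.1297]
tool_rot: [0.707, 0.707, -0.001, -0.003]
ft_force: [-0.8, 0.8, -0.0]
gripper_width: 0.0599
grip_force: 0.0
time_s: 32.42
tcp_pos: [0.4529, -0.402, 0.2517]
tool_rot: [0.707, 0.707, 0.0, 0.0]
ft_force: [1.2, -0.3, 0.1]
gripper_width: 0.0601
grip_force: 0.0
time_s: 32.75
tcp_pos: [0.4534, -0.3991, 0.2517]
tool_rot: [0.706, 0.708, 0.0, -0.0]
ft_force: [-1.3, -0.3, 0.3]
gripper_width: 0.0602
grip_force: 0.0
scene jar 236 [ 0.4547 -0.0531  0.0804]
scene tall 120 [ 0.4564 -0.1338  0.1175]
scene tube 71 [ 0.4562 -0.1974  0.1234]
scene sq 121 [0.4856 0.1571 0.1069]
scene pot 118 [0.4745 0.0847 0.0793]
scene beaker 126 [ 0.6707 -0.0179  0.0912]
scene flask 60 [ 0.5644 -0.292   0.1136]
side jar 302 [ 0.4523 -0.0523  0.0801]
side tall 148 [ 0.4523 -0.1337  0.119 ]
side tube 88 [ 0.4539 -0.1969  0.1237]
side sq 167 [0.4828 0.1551 0.1069]
side pot 163 [0.4723 0.0842 0.0791]
side beaker 112 [ 0.6675 -0.019   0.0912]
side flask 60 [ 0.5596 -0.2917  0.1141]
```

View pics/end_scene.png

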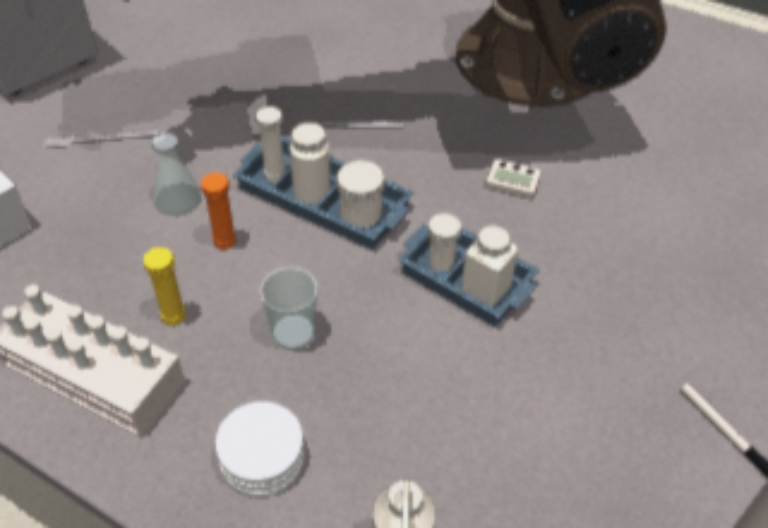

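View pics/end_side.png

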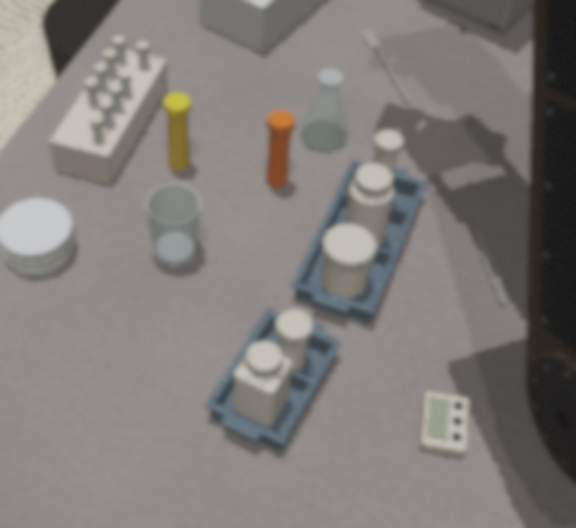

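All five containers stand upright in their own cells (e.g. tube at (268,145), jar at (360,195) in the scene crop). Both glass vessels are unmoved, so I'm handing in.

```bash
python3 -c "
from plant import *
print(close_job())"
```

```text
the job is handed in; nothing more can be done
None
```

Both kits are made up and handed in at about 33 s: all five containers stand upright in their own cells, and the beaker and flask are where they started; the judge returned no verdict.

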